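Close a pressure cooker with its screw clamp

TASK

Close the pressure cooker on the hob: first swing the clamp bar clockwise, seen from above, until both its ends are fully home under the two ears of the pot. Then turn the black T-handle clockwise until the screw's foot meets the lid, on through the little slack until the ears hold the bar, and snug it by feel: firmly hand-tight, never wrenched down, which would crush the gasket. Keep the lid where it sits, disturb nothing else, and let go.

Things in the scene. Friction and masses are not known exactly. Their poses are not given: they have to be found in the camera images.
- pot: round steel pressure cooker pot standing on the black glass hob, 230 mm across, rim 125 mm above its base; heavy, does not move. Origin under the centre of its base (on the glass), z up. Its x axis runs through its two steel ears, which stand outside the rim over the black side grips.
- ear_a (a point): inside the ear at the pot's +x side, 125 mm from the axis: where a bar end belongs. The ear is a bracket 118 to 141 mm from the axis: ledge underside about 141 mm above the pot's base, back wall 134.5 mm from the axis, open mouth on the counter-clockwise side, stop wall on the clockwise side. A bar swung in clockwise meets both stops about 0.01 rad past the pot's x axis.
- ear_b (a point): the same at the pot's -x side.
- lid: steel lid, 233 mm wide, loose on the rim (it can shift 2 mm). Origin on its axis at the rim, 125 mm above the pot's base. Flat flange from 72 mm radius outwards, top 131 mm above the base; flat centre plate, top 145 mm above the base, where the screw's foot presses, in a collar 30 mm wide and 5 mm high. Two small valves, 50 mm from the axis, 42 mm tall, stand clear of the bar.
- bar: loose arched alloy clamp bar, 262 mm long, 26 mm wide, 0.75 kg with its screw, lying across the lid. Origin at its middle, level with the underside of its ends (131 mm above the pot's base), x along the bar. Starts 0.5 to 1.0 rad counter-clockwise of the pot's x axis. Ends flat, 8 mm thick, from 78 mm out; the arms rise inwards to a hub whose top is 46 mm up. 1.5 to 3 mm of play under the ears.
- end_a (a point): middle of the flat end of the bar at its +x side: 97 mm from the middle, 4 mm above the lid's flange, halfway through the 8 mm thickness: the place to pinch the bar across its 26 mm width from above (fingertips just clear of the flange) and swing it in an arc about the pot's axis. The gripper's body, lined up with the bar, then clears the T-handle by 15 mm.
- end_b (a point): the same at the bar's -x side.
- screw: the clamp's screw in the middle of the bar; origin at the centre of the underside of its round foot (25 mm wide). It rises and sinks with the screw; this frame does not turn. At the start the foot is about 1.4 to 3 mm above the lid's centre plate, inside its collar.
- knob_grip (a point): centre of the black T-handle on the screw: a bar 80 mm long (along the point's x axis), 22 mm wide, 26 mm tall, 62 mm above the foot, on the screw's axis. Grip it across its 22 mm width from above; its underside is 10 to 17 mm above the hub. The point's axes turn with the handle.
- knob (a joint): turn of the T-handle against the bar, rad, growing clockwise seen from above, sinking the foot 1.27 mm per rad; -0.4 to 0.8 at the start. Turning takes 0.08 N m free, under 0.2 once the foot lifts the bar through its play, then the ears hold and it climbs about 0.8 N m per rad. Snug: 0.5 N m while turning, about half of that read at rest after a slow stop; over 1.2 crushes the gasket.
- pepper_mill: turned dark wooden pepper mill, 52 mm wide, 112 mm tall, standing on the hob beside the pot; origin under its centre. A bystander.
- timer: round kitchen timer, 60 mm wide, 34 mm tall, lying on the hob beside the pot; origin under its centre. A bystander.
- saucepan: small open steel saucepan, 140 mm wide, 75 mm tall, with a black handle, to the right of the hob; origin under its centre. A bystander.
- mug: white mug, 82 mm wide, 95 mm tall; origin under its centre. A bystander.
- oil_bottle: green glass oil bottle, 64 mm wide, 210 mm tall; origin under its centre. A bystander.
- bowl: blue ceramic bowl, 150 mm wide, 60 mm tall; origin under its centre. A bystander.
- salt_jar: turned wooden salt jar, 66 mm wide, 74 mm tall; origin under its centre. A bystander.

How it is judged:
By the outcome, as a careful person would: the job done as asked, in the order asked, and still so for the second after the job is handed in, with the robot touching nothing.
It also fails if it takes over 72 s, if anything falls off the work surface, if the arm or the gripper's body presses on something with over 40 N, if the wrist force passes 120 N, or if a joint passes its speed limit or range.

ROBOT

A 6-joint arm with a two-finger parallel gripper is mounted at the origin on the work surface. World frame = base frame: x ahead of the robot, y to its left, z up, the work surface at z = 0. Lengths are in mm, angles in rad, forces in N, time in s.
With the tool pointing down it reaches from about 350 to 875 mm from the base axis. Payload 4.2 kg.
Tool frame: the origin (TCP) lies at the very end of the fingers, on their centre line; the grasp point (between the pads) lies 19 mm behind it; z points along the fingers, y is the line along which they close (so a half turn about z gives the same grasp; the last joint's range is limited). The gripper opens to 85 mm and grips with 20 to 120 N. Pads are 22 mm wide; open, the fingers measure 114 mm over their backs; the gripper's body (76 mm by 85 mm) begins 54 mm behind the grasp point. The pads swing forward as they close: fully open they stand 13 mm farther back than shut.
Start: joints at [-0.889, 0.385, 0.008, 0, -1.194, -0.259], TCP at [256.46, -569.937, 231.312] pointing down, gripper open.
Joint ranges: [-3.14, 3.14], [-1.21, 2.06], [-1.07, 1.41], [-3.16, 2.05], [-2.99, -0.16], [-3.1, 3.1]. Speed limits (rad/s): [2.79, 2.79, 3.14, 3.14, 3.14, 3.14].

INTERFACE

Orientations are given as a unit quaternion [w, x, y, z].
In Python, from workcell import * gives the robot as it stands. The module is installed in compiled form; this text tells all that it offers.
- The arm moves only by the shell command python3 -m inch 'ROWS' [FORCE]. ROWS is JSON, a list of rows, each an object with "delta_pos": the shift along the tool's x, y, z in m, a list of three; "delta_rot": the turn, a rotation vector about the tool's x, y, z in rad, a list of three; "grip": the opening, from 0 (shut) to 1 (fully open). In form: [{"delta_pos": [x, y, z], "delta_rot": [rx, ry, rz], "grip": grip}, ...]. A call has 1 to 12 rows; each row shifts and turns the commanded pose from where the row before left it, along the tool's axes as they then stand; what a row does not reach is not made up. A row lasts 1/10 s, in which the tool goes at most 50 mm and 8.59 degrees, less where a joint would pass 70% of its speed; a pose out of reach is approached as far as the arm can. A call with a gripper value outside its range is refused whole. The fingers move at their own pace and stop on an object; FORCE is the grip in N (left out, the last holds). Time passes only in rows, so rows that do not move let the fingers close. It gives the time, the measured TCP pose, the force, the opening and the grip force at its end, in the units of the state.
- read_state(): the state, without advancing time (a new reading comes with each control period).
- read_camera(name): name is "scene" or "top" or "wrist"; returns a dict with "frame" (420x560x3 uint8, red, green, blue), "fx", "fy", "cx", "cy" (pixels), "R" (3x3) and "t" (3): a world point X has camera coordinates R X + t. Camera axes: x right, y down, z forward; pixel columns grow to the right and rows downward; lengths in mm; the calibration is good to about 2 mm. A picture is of the moment at which its call begins. There is no depth.
- sign_off(): hands the job in; it is judged then, once.
The state is a dict: "t": time; "joint_positions": joint angles; "dq": joint speeds; "tau": joint torques, N m; "tool_pos": TCP position; "orientation": TCP orientation; "ft_force": force on the tool from outside, world axes, zero at the start; "ft_torque": the same for the moment, N m; "opening": finger opening in mm; "finger_force": force on a finger pad.
Only numpy, scipy, OpenCV 4.12 (cv2) and the standard library are available. Lean on these libraries where they do the work, as an engineer would, in place of code of your own. Each camera call takes 0.05 s, during which the arm holds its last target. There are 200 camera calls.

## Working session

There is one attempt and no reset: what is moved stays moved. The work goes in short steps, Python scripts to look and compute and a shell command to move; the robot and the scene stay as the last step left them, time stands still between calls to the robot, and variables do not carry over. Pictures are saved under pics/ and viewed, at most 10 in all, crops included, and the job is handed in when it is done.

```bash
mkdir -p pics; cat > h.py <<'E'
from workcell import *
import numpy as np, cv2
def snap(n,f):
    c=read_camera(n); cv2.imwrite('pics/'+f,cv2.cvtColor(c['frame'],cv2.COLOR_RGB2BGR))
    np.savez('pics/'+f+'.npz',**{k:c[k] for k in('fx','fy','cx','cy','R','t')}); return c
def ray(c,u,v,z):
    R=np.array(c['R']);t=np.array(c['t']).ravel()
    d=R.T@np.array([(u-c['cx'])/c['fx'],(v-c['cy'])/c['fy'],1]);o=-R.T@t
    return o+d*(z-o[2])/d[2]
def proj(c,X):
    p=np.array(c['R'])@np.array(X)+np.array(c['t']).ravel()
    return np.array([c['fx']*p[0]/p[2]+c['cx'],c['fy']*p[1]/p[2]+c['cy']])
E
python3 - <<'E'
from h import *
for n in('scene','top'):
    c=snap(n,n+'0.png'); R=np.array(c['R']);print(n,c['fx'],c['cx'],-R.T@np.array(c['t']).ravel(),R.round(3).tolist())
s=read_state();print(s)
E
```

```text
scene 437.88148028224595 285.1058754172331 [1301.45268145 -569.94608346  749.04737389] [[0.606, 0.796, 0.0], [0.406, -0.309, -0.86], [-0.684, 0.521, -0.51]]
top 398.46878576313344 279.8668131820485 [ 353.59001639    6.43518618 1448.68306069] [[-0.028, -1.0, -0.012], [-0.994, 0.029, -0.106], [0.106, 0.009, -0.994]]
{'t': 0.1, 'joint_positions': array([-8.89406560e-01,  3.85511644e-01,  6.76043951e-03, -4.30406074e-04,
       -1.19400290e+00, -2.58597652e-01]), 'dq': array([ 5.81947464e-04, -1.52033395e-03,  2.96053737e-03,  3.03528496e-03,
        1.06257410e-03, -2.40097482e-05]), 'tau': array([-1.28934571e-03, -3.93316913e+01,  1.88928884e+01,  4.19798478e+00,
       -2.61266476e-03, -4.75672152e-06]), 'tool_pos': array([ 256.24238003, -569.48587223,  230.31154333]), 'orientation': array([-2.64980713e-04, -2.09747368e-01,  9.77755104e-01,  9.63339686e-04]), 'ft_force': array([0.58695819, 0.49224057, 0.08201277]), 'ft_torque': array([-0.02153428, -0.02312475, -0.03054496]), 'finger_force': 0.0, 'opening': 85.58375290000245}
```

View pics/top0.png

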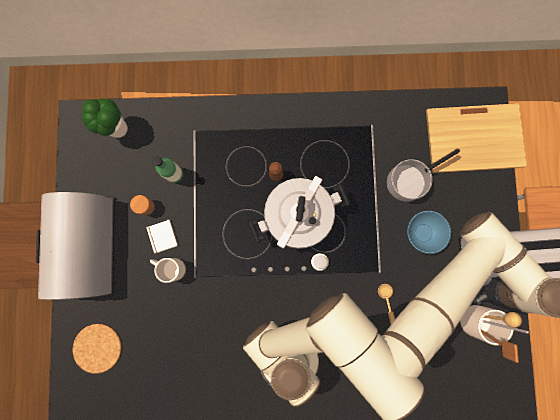

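View pics/scene0.png

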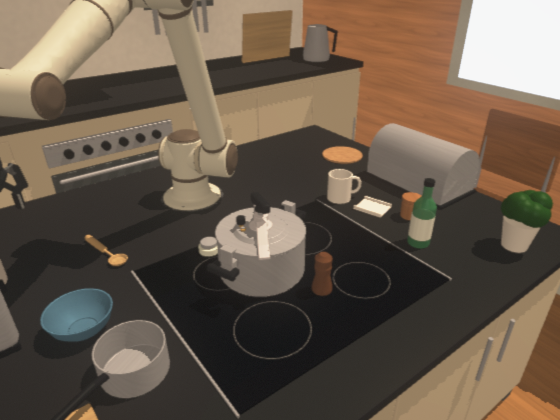

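The top view shows the pot at about (300,212), with ears near (264,227) and (336,198). The bar runs from about (287,243) to (315,183). The mill is at (276,170) and the timer at (319,262). I'll enlarge both views.

```bash
python3 - <<'E'
import cv2
a=cv2.imread('pics/top0.png')[157:269,246:354]
cv2.imwrite('pics/topc.png',cv2.resize(a,None,fx=5,fy=5,interpolation=cv2.INTER_CUBIC))
a=cv2.imread('pics/scene0.png')[180:300,190:340]
cv2.imwrite('pics/scenec.png',cv2.resize(a,None,fx=5,fy=5,interpolation=cv2.INTER_CUBIC))
E
```

```text
(no output)
```

View pics/topc.png

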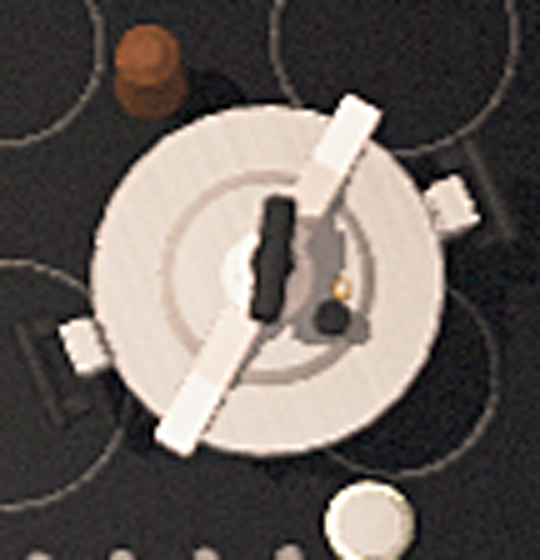

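View pics/scenec.png

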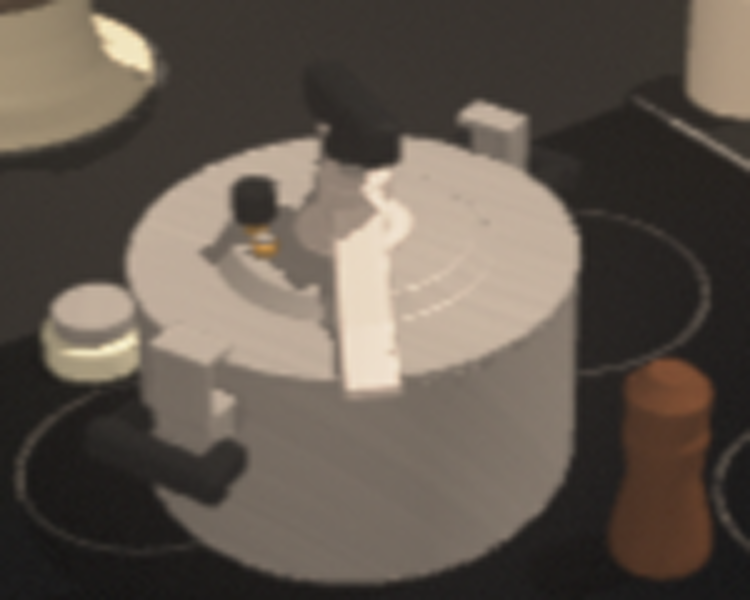

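```bash
python3 - <<'E'
from h import *
c=dict(np.load('pics/top0.png.npz')); s=dict(np.load('pics/scene0.png.npz'))
T=lambda x,y,z: ray(c,246+x/5-.4,157+y/5-.4,z)
S=lambda x,y,z: ray(s,190+x/5-.4,180+y/5-.4,z)
H=4
p=lambda n,v:print(n,np.round(v,1))
e1=T(363,103.5,139+H);e2=T(172.5,446,139+H)
p('bar',[e1,e2,(e1+e2)/2]);d=e1-e2;print('len',np.hypot(*d[:2]),'ang',np.arctan2(d[1],d[0]))
a=T(453,203,146+H);b=T(85,347,146+H);d=a-b;p('ears',[a,b,(a+b)/2]);print(np.hypot(*d[:2]),'ang',np.arctan2(d[1],d[0]))
l,r,t,bt=[T(*q,131+H) for q in((90,280),(445,280),(267,103),(267,457))]
p('lid',[(l+r)/2,(t+bt)/2]);print(np.linalg.norm(l-r),np.linalg.norm(t-bt))
h1=T(279,197,222+H);h2=T(266,321,222+H);d=h1-h2;p('handle',(h1+h2)/2);print(np.hypot(*d[:2]),np.arctan2(d[1],d[0]))
p('mill',T(147,50,112+H));p('timer',T(369,522,34+H))
# scene checks: bar end corners at top height
p('scene near bar end top corners',[S(343,385,139+H),S(401,385,139+H)])
p('scene ear top',[S(190,340,146+H),S(500,115,146+H)])
p('scene lid l/r',[S(126,255,131+H),S(580,255,131+H)])
# hob height test: glass seam & pot bottom
for H2 in (0,4,8): 
    print(H2,np.round(S(127,255,131+H2),1),np.round(S(580,255,131+H2),1), np.round(S(350,582,H2),1))
E
```

```text
bar [[ 620.9 -113.1  143. ]
 [ 397.1   20.   143. ]
 [ 509.   -46.5  143. ]]
len 260.2960515676231 ang -0.5365228713587756
ears [[ 551.2 -169.   150. ]
 [ 463.1   75.3  150. ]
 [ 507.1  -46.8  150. ]]
259.719902031673 ang -1.225042534742469
lid [[505.5 -45.9 135. ]
 [506.6 -45.7 135. ]]
235.41407833201666 236.47552382250174
handle [508.1 -45.9 226. ]
77.70719162923001 -0.13677914826672566
mill [667.9  30.1 116. ]
timer [ 343.4 -115.5   38. ]
scene near bar end top corners [[ 610.4 -121.8  143. ]
 [ 626.7 -100.4  143. ]]
scene ear top [[ 545.2 -164.4  150. ]
 [ 462.6   84.9  150. ]]
scene lid l/r [[ 441.2 -141.5  135. ]
 [ 582.4   44.2  135. ]]
0 [ 435.9 -138.3  131. ] [577.7  48.2 131. ] [ 588.2 -107.7    0. ]
4 [ 441.5 -141.1  135. ] [582.4  44.2 135. ] [ 592.  -110.2    4. ]
8 [ 447.1 -143.9  139. ] [587.1  40.2 139. ] [ 595.8 -112.6    8. ]
```

```bash
cat >> h.py <<'E'
from scipy.spatial.transform import Rotation as Ro
def pose(s=None):
    s=s or read_state(); q=s['orientation']; return np.array(s['tool_pos']),Ro.from_quat([q[1],q[2],q[3],q[0]]),s
def go(x,y,z,yaw):
    p,R,s=pose(); G=Ro.from_euler('z',yaw)*Ro.from_euler('x',np.pi)
    print('p',p.round(1),'yaw',np.arctan2(*R.as_matrix()[[1,0],0]).round(4),'q6',s['joint_positions'][5].round(3),'t',s['t'],'F',s['ft_force'].round(1),'M',s['ft_torque'].round(2),'open',s['opening'].round(1))
    print('dpos tool mm',R.inv().apply(np.array([x,y,z])-p).round(1),'drot',(R.inv()*G).as_rotvec().round(4))
E
python3 -m inch '[{"delta_pos":[-0.036,0.0212,-0.002],"delta_rot":[0,0,0],"grip":1},{"delta_pos":[-0.036,0.0212,-0.002],"delta_rot":[0,0,0],"grip":1},{"delta_pos":[-0.036,0.0212,-0.002],"delta_rot":[0,0,0],"grip":1},{"delta_pos":[-0.036,0.0212,-0.002],"delta_rot":[0,0,0],"grip":1},{"delta_pos":[-0.036,0.0212,-0.002],"delta_rot":[0,0,0],"grip":1},{"delta_pos":[-0.036,0.0212,-0.002],"delta_rot":[0,0,0],"grip":1},{"delta_pos":[-0.036,0.0212,-0.002],"delta_rot":[0,0,0],"grip":1},{"delta_pos":[-0.036,0.0212,-0.002],"delta_rot":[0,0,0],"grip":1},{"delta_pos":[-0.036,0.0212,-0.002],"delta_rot":[0,0,0],"grip":1},{"delta_pos":[-0.036,0.0212,-0.002],"delta_rot":[0,0,0],"grip":1},{"delta_pos":[-0.036,0.0212,-0.002],"delta_rot":[0,0,0],"grip":1},{"delta_pos":[-0.036,0.0212,-0.002],"delta_rot":[0,0,0],"grip":1}]' 40
python3 -m inch '[{"delta_pos":[0,0,0],"delta_rot":[0,0,-0.145],"grip":0.7},{"delta_pos":[0,0,0],"delta_rot":[0,0,-0.145],"grip":0.7},{"delta_pos":[0,0,0],"delta_rot":[0,0,-0.145],"grip":0.7},{"delta_pos":[0,0,0],"delta_rot":[0,0,-0.145],"grip":0.7},{"delta_pos":[0,0,0],"delta_rot":[0,0,-0.145],"grip":0.7},{"delta_pos":[0,0,0],"delta_rot":[0,0,-0.145],"grip":0.7},{"delta_pos":[0,0,0],"delta_rot":[0,0,-0.145],"grip":0.7},{"delta_pos":[0,0,0],"delta_rot":[0,0,-0.145],"grip":0.7},{"delta_pos":[0,0,0],"delta_rot":[0,0,-0.145],"grip":0.7},{"delta_pos":[0,0,0],"delta_rot":[0,0,-0.145],"grip":0.7},{"delta_pos":[0,0,0],"delta_rot":[0,0,-0.145],"grip":0.7},{"delta_pos":[0,0,0],"delta_rot":[0,0,-0.145],"grip":0.7}]'
python3 -c "
from h import *
go(591.5,-96,200,-.5365)"
```

```text
t: 1.3
tool_pos: [546.5, -159.0, 255.1]
orientation: [-0.0, -0.21, 0.978, 0.0]
ft_force: [-0.7, -0.4, 0.4]
opening: 85.4
finger_force: 0.0
t: 2.5
tool_pos: [545.7, -160.6, 254.7]
orientation: [0.0, 0.884, -0.467, -0.001]
ft_force: [-0.2, -0.1, 0.0]
opening: 60.0
finger_force: 0.0Traceback (most recent call last):
  File "<string>", line 3, in <module>
    go(591.5,-96,200,-.5365)
    ~~^^^^^^^^^^^^^^^^^^^^^^
  File "h.py", line 18, in go
    print('p',p.round(1),'yaw',np.arctan2(*R.as_matrix()[[1,0],0]).round(4),'q6',s['joint_positions'][5].round(3),'t',s['t'],'F',s['ft_force'].round(1),'M',s['ft_torque'].round(2),'open',s['opening'].round(1))
                                                                                                                                                                                           ^^^^^^^^^^^^^^^^^^
AttributeError: 'float' object has no attribute 'round'
```

```bash
sed -i "s/s\['opening'\].round(1)/round(s['opening'],1)/" h.py; python3 -c "
from h import *
go(591.5,-96,200,-.5365)"
```

```text
p [ 545.7 -160.6  254.7] yaw -0.9729 q6 0.6 t 2.5 F [-0.2 -0.1  0. ] M [ 0.04  0.03 -0.03] open 60.0
dpos tool mm [-27.6 -74.3  54.7] drot [ 0.0006  0.001  -0.4364]
```

```bash

python3 -m inch '[{"delta_pos":[-0.009,-0.0248,0],"delta_rot":[0,0,0],"grip":0.7},{"delta_pos":[-0.009,-0.0248,0],"delta_rot":[0,0,0],"grip":0.7},{"delta_pos":[-0.0096,-0.0247,0],"delta_rot":[0,0,0],"grip":0.7},{"delta_pos":[0,0,0.015],"delta_rot":[0,0,-0.145],"grip":0.7},{"delta_pos":[0,0,0.015],"delta_rot":[0,0,-0.145],"grip":0.7},{"delta_pos":[0,0,0.015],"delta_rot":[0,0,-0.145],"grip":0.7},{"delta_pos":[0,0,0],"delta_rot":[0,0,0],"grip":0.7},{"delta_pos":[0,0,0],"delta_rot":[0,0,0],"grip":0.7}]'
python3 -c "
from h import *
go(591.5,-96,200,-.5365); c=snap('wrist','w1.png'); print(read_state()['joint_positions'])
M=np.array([508,-46.3]);d=np.array([.8595,-.511])
for r in (78,97,131): print(r,proj(c,[*(M+r*d),143]))
"
```

```text
t: 3.3
tool_pos: [592.3, -96.5, 210.2]
orientation: [0.0, 0.963, -0.27, -0.0]
ft_force: [0.5, -0.0, 0.6]
opening: 59.8
finger_force: 0.0
p [592.3 -96.5 210.2] yaw -0.5467 q6 0.916 t 3.3 F [ 0.5 -0.   0.6] M [-0.01 -0.01 -0.03] open 59.8
dpos tool mm [-0.9  0.  10.2] drot [ 0.0007  0.0005 -0.0102]
[ 1.08269030e-01  3.57427058e-01 -8.67402302e-02  4.35847905e-04
 -1.12592386e+00  9.16117560e-01]
78 [274.36543486 251.86327041]
97 [274.04848487 224.903339  ]
131 [273.43973441 173.12270787]
```

View pics/w1.png

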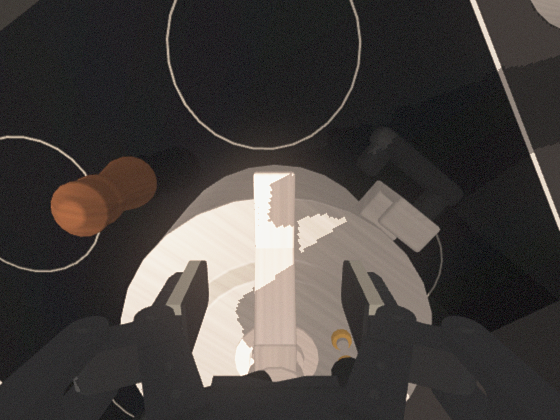

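The wrist view confirms it: the bar's end edge spans (254–295, 175) against a predicted centre of (273, 173), and the bar is vertical in the frame. Descending next.

```bash

python3 -m inch '[{"delta_pos":[-0.0005,0,0.02],"delta_rot":[0,0,0],"grip":0.42},{"delta_pos":[0,0,0.02],"delta_rot":[0,0,0],"grip":0.42},{"delta_pos":[0,0,0.014],"delta_rot":[0,0,0],"grip":0.42},{"delta_pos":[0,0,0.008],"delta_rot":[0,0,0],"grip":0.42},{"delta_pos":[0,0,0.003],"delta_rot":[0,0,0],"grip":0.42},{"delta_pos":[0,0,0],"delta_rot":[0,0,0],"grip":0.42},{"delta_pos":[0,0,0],"delta_rot":[0,0,0],"grip":0.42}]'
python3 -m inch '[{"delta_pos":[0,0,0.002],"delta_rot":[0,0,0],"grip":0.42},{"delta_pos":[0,0,0],"delta_rot":[0,0,0],"grip":0.42}]'
python3 -m inch '[{"delta_pos":[0,0,0.002],"delta_rot":[0,0,0],"grip":0.42},{"delta_pos":[0,0,0],"delta_rot":[0,0,0],"grip":0.42}]'
```

```text
t: 4.05
tool_pos: [592.5, -96.1, 146.3]
orientation: [-0.0, 0.963, -0.269, 0.001]
ft_force: [0.6, -0.3, 1.1]
opening: 35.9
finger_force: 0.0
t: 4.25
tool_pos: [591.9, -96.1, 143.6]
orientation: [-0.0, 0.963, -0.269, 0.0]
ft_force: [-0.3, -1.4, 0.1]
opening: 35.8
finger_force: 0.0
t: 4.45
tool_pos: [591.7, -96.1, 141.1]
orientation: [0.0, 0.963, -0.269, -0.0]
ft_force: [-0.1, -0.1, -1.0]
opening: 35.9
finger_force: 0.0
```

```bash

for i in 1 2; do python3 -m inch '[{"delta_pos":[0,0,0.0015],"delta_rot":[0,0,0],"grip":0.42},{"delta_pos":[0,0,0],"delta_rot":[0,0,0],"grip":0.42}]' | grep -E 'pos|force'; done
```

```text
tool_pos: [591.7, -96.0, 139.5]
ft_force: [0.1, -1.7, 0.2]
finger_force: 0.0
tool_pos: [591.7, -96.1, 138.1]
ft_force: [0.1, -0.7, 0.4]
finger_force: 0.0
```

```bash

python3 -m inch '[{"delta_pos":[0,0,0.0015],"delta_rot":[0,0,0],"grip":0.42},{"delta_pos":[0,0,0],"delta_rot":[0,0,0],"grip":0.42}]' | grep -E 'pos|force'
python3 -m inch '[{"delta_pos":[0,0,0.0015],"delta_rot":[0,0,0],"grip":0.42},{"delta_pos":[0,0,0],"delta_rot":[0,0,0],"grip":0.42}]' | grep -E 'pos|force'
```

```text
tool_pos: [591.7, -96.1, 136.6]
ft_force: [-0.3, 0.3, -0.1]
finger_force: 0.0
tool_pos: [592.0, -96.1, 136.1]
ft_force: [-1.5, 0.6, 4.2]
finger_force: 2.1
```

Light contact with the flange at z≈136. I'll back off 3 mm and pinch the bar.

```bash

python3 -m inch '[{"delta_pos":[0,0,-0.003],"delta_rot":[0,0,0],"grip":0.42},{"delta_pos":[0,0,0],"delta_rot":[0,0,0],"grip":0.36},{"delta_pos":[0,0,0],"delta_rot":[0,0,0],"grip":0.3},{"delta_pos":[0,0,0],"delta_rot":[0,0,0],"grip":0.25},{"delta_pos":[0,0,0],"delta_rot":[0,0,0],"grip":0.2},{"delta_pos":[0,0,0],"delta_rot":[0,0,0],"grip":0.2},{"delta_pos":[0,0,0],"delta_rot":[0,0,0],"grip":0.2}]' 30
python3 -c "
from h import *
go(591.5,-96,138,-.5365)"
```

```text
t: 5.95
tool_pos: [592.0, -96.0, 138.4]
orientation: [-0.0, 0.963, -0.269, 0.0]
ft_force: [-0.3, 0.1, 2.7]
opening: 24.8
finger_force: 30.1
p [592.  -96.  138.4] yaw -0.5437 q6 0.918 t 5.95 F [-0.3  0.1  2.7] M [0.21 0.12 0.04] open 24.8
dpos tool mm [-0.4  0.2  0.4] drot [-0.0001 -0.0002 -0.0072]
```

```bash

python3 -m inch '[{"delta_pos":[-0.0001,0.0049,-0.0004],"delta_rot":[0,0,0.05],"grip":0.2},{"delta_pos":[-0.0001,0.0049,0],"delta_rot":[0,0,0.05],"grip":0.2},{"delta_pos":[-0.0001,0.0049,0],"delta_rot":[0,0,0.05],"grip":0.2},{"delta_pos":[-0.0001,0.0049,0],"delta_rot":[0,0,0.05],"grip":0.2},{"delta_pos":[-0.0001,0.0049,0],"delta_rot":[0,0,0.05],"grip":0.2},{"delta_pos":[-0.0001,0.0049,0],"delta_rot":[0,0,0.05],"grip":0.2}]'
python3 -c "
from h import *
p,R,s=pose();d=p[:2]-[508,-46.3];print(np.hypot(*d),np.arctan2(d[1],d[0]));go(508+97.5*np.cos(-1.1),-46.3+97.5*np.sin(-1.1),138.4,-1.1)"
```

```text
t: 6.55
tool_pos: [573.1, -118.9, 138.4]
orientation: [0.0, 0.912, -0.41, -0.0]
ft_force: [-0.4, -0.2, 1.4]
opening: 24.9
finger_force: 30.0
97.53526771013406 -0.839919265000667
p [ 573.1 -118.9  138.4] yaw -0.8444 q6 0.654 t 6.55 F [-0.4 -0.2  1.4] M [-0.01  0.    0.39] open 24.9
dpos tool mm [-3.2 25.1  0.1] drot [ 5.000e-04 -2.000e-04  2.556e-01]
```

```bash

python3 -m inch '[{"delta_pos":[-0.0001,0.0049,0],"delta_rot":[0,0,0.05],"grip":0.2},{"delta_pos":[-0.0001,0.0049,0],"delta_rot":[0,0,0.05],"grip":0.2},{"delta_pos":[-0.0001,0.0049,0],"delta_rot":[0,0,0.05],"grip":0.2},{"delta_pos":[-0.0001,0.0049,0],"delta_rot":[0,0,0.05],"grip":0.2},{"delta_pos":[-0.0001,0.0049,0],"delta_rot":[0,0,0.05],"grip":0.2},{"delta_pos":[0,0.002,0],"delta_rot":[0,0,0.02],"grip":0.2},{"delta_pos":[0,0.002,0],"delta_rot":[0,0,0.02],"grip":0.2},{"delta_pos":[0,0,0],"delta_rot":[0,0,0],"grip":0.2}]'
python3 -m inch '[{"delta_pos":[0,0.002,0],"delta_rot":[0,0,0.02],"grip":0.2},{"delta_pos":[0,0.002,0],"delta_rot":[0,0,0.02],"grip":0.2},{"delta_pos":[0,0,0],"delta_rot":[0,0,0],"grip":0.2}]'
python3 -c "
from h import *
p,R,s=pose();d=p[:2]-[508,-46.3];print(np.hypot(*d),np.arctan2(d[1],d[0]));go(508+97.5*np.cos(-1.235),-46.3+97.5*np.sin(-1.235),138.4,-1.235)"
```

```text
t: 7.35
tool_pos: [549.1, -134.6, 138.5]
orientation: [0.0, 0.844, -0.537, -0.0]
ft_force: [-1.2, -0.3, 0.2]
opening: 25.0
finger_force: 29.9
t: 7.65
tool_pos: [545.5, -136.1, 138.5]
orientation: [0.0, 0.832, -0.554, -0.0]
ft_force: [-0.2, -0.1, -0.4]
opening: 25.1
finger_force: 29.8
97.30403586161947 -1.1749684403934477
p [ 545.5 -136.1  138.5] yaw -1.1747 q6 0.353 t 7.65 F [-0.2 -0.1 -0.4] M [-0.18  0.17  0.23] open 25.1
dpos tool mm [0.  5.8 0.1] drot [0.0006 0.0004 0.0603]
```

```bash

python3 -m inch '[{"delta_pos":[0,0.0015,0],"delta_rot":[0,0,0.015],"grip":0.2},{"delta_pos":[0,0.0015,0],"delta_rot":[0,0,0.015],"grip":0.2},{"delta_pos":[0,0,0],"delta_rot":[0,0,0],"grip":0.2}]'
python3 -m inch '[{"delta_pos":[0,0.0010,0],"delta_rot":[0,0,0.01],"grip":0.2},{"delta_pos":[0,0.0010,0],"delta_rot":[0,0,0.01],"grip":0.2},{"delta_pos":[0,0,0],"delta_rot":[0,0,0],"grip":0.2}]'
python3 -m inch '[{"delta_pos":[0,0.0010,0],"delta_rot":[0,0,0.01],"grip":0.2},{"delta_pos":[0,0.0010,0],"delta_rot":[0,0,0.01],"grip":0.2},{"delta_pos":[0,0,0],"delta_rot":[0,0,0],"grip":0.2}]'
python3 -c "
from h import *
p,R,s=pose();d=p[:2]-[508,-46.3];print(np.hypot(*d),np.arctan2(d[1],d[0]));go(508+97.5*np.cos(-1.235),-46.3+97.5*np.sin(-1.235),138.4,-1.235)"
```

```text
t: 7.95
tool_pos: [542.7, -137.2, 138.5]
orientation: [0.0, 0.824, -0.567, -0.0]
ft_force: [-0.7, 0.3, -1.3]
opening: 25.1
finger_force: 29.7
t: 8.25
tool_pos: [541.3, -137.8, 138.5]
orientation: [-0.0, 0.819, -0.574, 0.0]
ft_force: [0.6, 1.1, -3.4]
opening: 24.6
finger_force: 29.8
t: 8.55
tool_pos: [541.3, -137.7, 138.7]
orientation: [-0.002, 0.813, -0.583, 0.002]
ft_force: [4.8, 3.1, -6.2]
opening: 25.0
finger_force: 30.5
97.28215986132109 -1.2210271365682006
p [ 541.3 -137.7  138.7] yaw -1.2436 q6 0.287 t 8.55 F [ 4.8  3.1 -6.2] M [ 0.91 -1.43  0.41] open 25.0
dpos tool mm [0.2 1.4 0.3] drot [-0.0046 -0.0005 -0.0086]
```

```bash

python3 -m inch '[{"delta_pos":[0,0.001,0.0004],"delta_rot":[0,0,0],"grip":0.2},{"delta_pos":[0,0.001,0],"delta_rot":[0,0,0],"grip":0.2},{"delta_pos":[0,0,0],"delta_rot":[0,0,0],"grip":0.2}]'
python3 - <<'E'
from h import *
p,R,s=pose();d=p[:2]-[508,-46.3];print(np.hypot(*d),np.arctan2(d[1],d[0]));go(508+97.5*np.cos(-1.235),-46.3+97.5*np.sin(-1.235),138.4,-1.235)
a=snap('wrist','w2.png');b=snap('top','t2.png')
A=cv2.imread('pics/w2.png')[60:360,120:440];B=cv2.imread('pics/t2.png')[157:269,246:354]
cv2.imwrite('pics/c2.png',np.hstack([cv2.resize(A,(448,420)),cv2.resize(B,None,fx=3.25,fy=3.75,interpolation=cv2.INTER_CUBIC)[:420]]))
E
```

```text
t: 8.85
tool_pos: [541.3, -137.8, 138.7]
orientation: [-0.003, 0.813, -0.582, 0.003]
ft_force: [7.2, 5.8, -7.1]
opening: 25.0
finger_force: 30.4
97.32708681791381 -1.2217244993400551
p [ 541.3 -137.8  138.7] yaw -1.2433 q6 0.288 t 8.85 F [ 7.2  5.8 -7.1] M [ 1.52 -2.28  0.44] open 25.0
dpos tool mm [0.2 1.3 0.3] drot [-0.009  -0.0013 -0.0083]
```

View pics/c2.png

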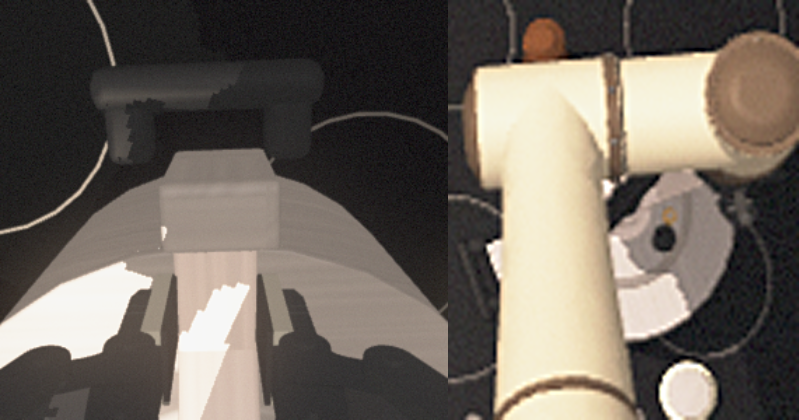

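```bash

python3 -m inch '[{"delta_pos":[0,0,0],"delta_rot":[0,0,0.01],"grip":0.2},{"delta_pos":[0,0,0],"delta_rot":[0,0,0],"grip":0.2}]'
python3 -c "
from h import *
go(541,-138,138.4,-1.235)"
python3 -m inch '[{"delta_pos":[0,0,0],"delta_rot":[0,0,0.01],"grip":0.2},{"delta_pos":[0,0,0],"delta_rot":[0,0,0],"grip":0.2}]'
python3 -c "
from h import *
go(541,-138,138.4,-1.235)"
```

```text
t: 9.15
tool_pos: [541.3, -137.7, 138.7]
orientation: [-0.003, 0.81, -0.586, 0.003]
ft_force: [7.3, 5.1, -7.0]
opening: 24.8
finger_force: 31.6
p [ 541.3 -137.7  138.7] yaw -1.2522 q6 0.279 t 9.15 F [ 7.3  5.1 -7. ] M [ 1.55 -2.23  0.68] open 24.8
dpos tool mm [0.2 0.3 0.3] drot [-0.0085 -0.0014 -0.0172]
t: 9.35
tool_pos: [541.3, -137.7, 138.8]
orientation: [-0.003, 0.808, -0.59, 0.003]
ft_force: [7.5, 4.7, -7.2]
opening: 25.0
finger_force: 33.2
p [ 541.3 -137.7  138.8] yaw -1.2612 q6 0.27 t 9.35 F [ 7.5  4.7 -7.2] M [ 1.52 -2.22  0.94] open 25.0
dpos tool mm [0.2 0.3 0.4] drot [-0.0084 -0.0016 -0.0262]
```

```bash

python3 -m inch '[{"delta_pos":[0,-0.0012,0],"delta_rot":[0,0,-0.02],"grip":0.2},{"delta_pos":[0,0,0],"delta_rot":[0,0,0],"grip":0.3},{"delta_pos":[0,0,0],"delta_rot":[0,0,0],"grip":0.4},{"delta_pos":[0,0,0],"delta_rot":[0,0,0],"grip":0.45},{"delta_pos":[0,0,0],"delta_rot":[0,0,0],"grip":0.5},{"delta_pos":[0,0,-0.01],"delta_rot":[0,0,0],"grip":0.6},{"delta_pos":[0,0,-0.03],"delta_rot":[0,0,0],"grip":0.6},{"delta_pos":[0,0,-0.04],"delta_rot":[0,0,0],"grip":0.6},{"delta_pos":[-0.02,0,-0.04],"delta_rot":[0,0,0],"grip":0.6},{"delta_pos":[-0.03,0,-0.04],"delta_rot":[0,0,0],"grip":0.6},{"delta_pos":[-0.04,0,-0.02],"delta_rot":[0,0,0],"grip":0.6},{"delta_pos":[0,0,0],"delta_rot":[0,0,0],"grip":0.6}]'
python3 - <<'E'
from h import *
go(508,-46,320,-.84)
a=snap('wrist','w3.png');b=snap('scene','s3.png')
A=cv2.imread('pics/w3.png');B=cv2.imread('pics/s3.png')[190:290,205:325]
cv2.imwrite('pics/c3.png',np.hstack([A[:,90:470],cv2.resize(B,(420,420),interpolation=cv2.INTER_CUBIC)]))
for q in ([508,-46.3,226],[508+125*.339,-46.3-125*.941,150],[508-125*.339,-46.3+125*.941,150]): print(proj(a,q)-[90,0])
E
```

```text
t: 10.55
tool_pos: [510.1, -51.3, 323.9]
orientation: [-0.003, 0.814, -0.581, 0.004]
ft_force: [0.2, 0.8, 0.0]
opening: 51.4
finger_force: 0.0
p [510.1 -51.3 323.9] yaw -1.2401 q6 0.113 t 10.55 F [0.2 0.8 0. ] M [-0.06 -0.06  0.08] open 51.4
dpos tool mm [-5.7  0.3  3.8] drot [-0.0091 -0.0037 -0.4001]
[185.69978843 216.94420926]
[184.26796264  47.42974418]
[187.97366658 306.64975635]
```

View pics/c3.png

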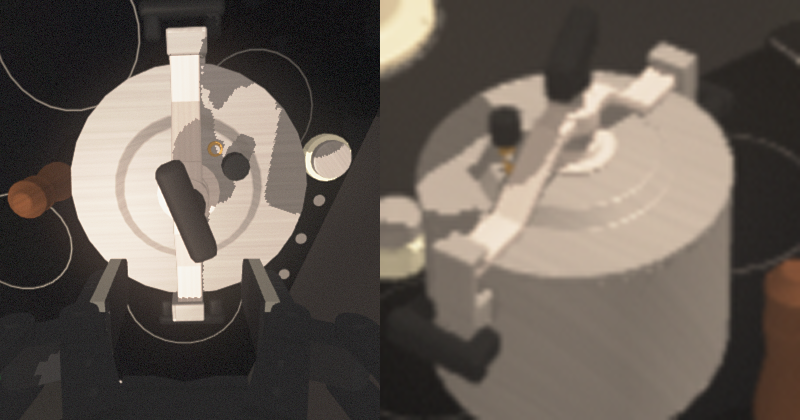

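The bar sits in both ears, with end centres at (186,50) and (188,300) against ears at (187,40) and (187,310). The handle runs from (170,165) to (203,258), so its centre is near (187,211).

```bash
python3 - <<'E'
from h import *
a=dict(np.load('pics/w3.png.npz'))
p1=ray(a,260+4,170,224);p2=ray(a,293-3,255,224);print(p1,p2,np.arctan2(*(p1-p2)[[1,0]]))
print(ray(a,277,211,224))
go(507.5,-46.3,260,-.87)
E
```

```text
[527.15921049 -76.28992933 224.        ] [487.38093711 -20.11536613 224.        ] -0.9546421529411528
[508.39609984 -50.35627863 224.        ]
p [509.4 -53.2 319.7] yaw -1.2425 q6 0.115 t 10.65 F [-0.1  0.1 -0.5] M [ 0.03  0.06 -0.01] open 51.0
dpos tool mm [-7.1 -0.3 59.7] drot [-0.0022 -0.0006 -0.3725]
```

```bash

python3 -m inch '[{"delta_pos":[-0.0065,-0.0005,0.02],"delta_rot":[-0.002,0,-0.124],"grip":0.7},{"delta_pos":[0,0,0.02],"delta_rot":[0,0,-0.124],"grip":0.7},{"delta_pos":[0,0,0.01],"delta_rot":[0,0,-0.124],"grip":0.7},{"delta_pos":[0,0,0],"delta_rot":[0,0,0],"grip":0.7},{"delta_pos":[0,0,0],"delta_rot":[0,0,0],"grip":0.7},{"delta_pos":[0,0,0],"delta_rot":[0,0,0],"grip":0.7}]'
python3 - <<'E'
from h import *
go(508.7,-46.8,204,-.87)
a=snap('wrist','w4.png')
A=cv2.imread('pics/w4.png');d=np.array([np.cos(-.87),np.sin(-.87)]);n=np.array([-d[1],d[0]])
for z in(226,200):
  for i,j in((40,11),(40,-11),(-40,-11),(-40,11)):
    q=proj(a,[*(np.array([508.7,-46.8])+i*d+j*n),z]);cv2.circle(A,tuple(int(round(x)) for x in q),3,(0,0,255) if z>210 else (0,255,0),1)
cv2.imwrite('pics/c4.png',A)
E
```

```text
t: 11.25
tool_pos: [508.5, -47.9, 268.8]
orientation: [0.001, 0.906, -0.423, -0.0]
ft_force: [-0.8, -1.0, -0.1]
opening: 59.9
finger_force: 0.0
p [508.5 -47.9 268.8] yaw -0.8743 q6 0.471 t 11.25 F [-0.8 -1.  -0.1] M [ 0.03  0.02 -0.05] open 59.9
dpos tool mm [-0.7 -0.9 64.8] drot [ 0.0015  0.     -0.0043]
```

View pics/c4.png

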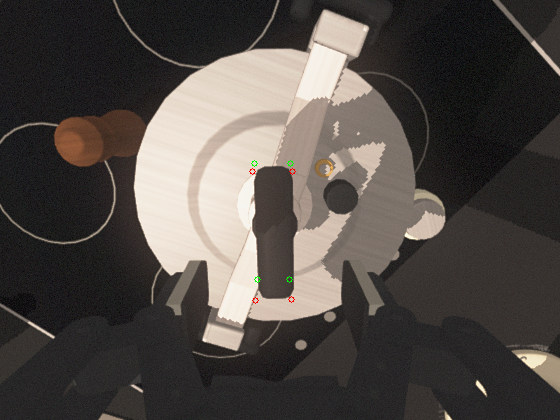

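```bash

python3 -m inch '[{"delta_pos":[0.0003,0.0003,0.02],"delta_rot":[0,0,-0.004],"grip":0.6},{"delta_pos":[0,0,0.02],"delta_rot":[0,0,0],"grip":0.6},{"delta_pos":[0,0,0.015],"delta_rot":[0,0,0],"grip":0.6},{"delta_pos":[0,0,0.01],"delta_rot":[0,0,0],"grip":0.5},{"delta_pos":[0,0,0],"delta_rot":[0,0,0],"grip":0.4},{"delta_pos":[0,0,0],"delta_rot":[0,0,0],"grip":0.35}]' 30
python3 -m inch '[{"delta_pos":[0,0,0],"delta_rot":[0,0,0],"grip":0.3},{"delta_pos":[0,0,0],"delta_rot":[0,0,0],"grip":0.26},{"delta_pos":[0,0,0],"delta_rot":[0,0,0],"grip":0.2},{"delta_pos":[0,0,0],"delta_rot":[0,0,0],"grip":0.15},{"delta_pos":[0,0,0],"delta_rot":[0,0,0],"grip":0.15},{"delta_pos":[0,0,0],"delta_rot":[0,0,0],"grip":0.15}]' 30
python3 -c "
from h import *
go(508.7,-46.8,204,-.87)"
```

```text
t: 11.9
tool_pos: [508.5, -47.8, 204.0]
orientation: [0.001, 0.907, -0.42, -0.0]
ft_force: [0.2, 0.6, -0.4]
opening: 29.4
finger_force: 0.0
t: 12.5
tool_pos: [508.6, -47.8, 204.3]
orientation: [0.0, 0.907, -0.42, 0.0]
ft_force: [-0.3, 0.1, 6.0]
opening: 21.4
finger_force: 32.7
p [508.6 -47.8 204.3] yaw -0.8674 q6 0.478 t 12.5 F [-0.3  0.1  6. ] M [0.13 0.19 0.07] open 21.4
dpos tool mm [-0.7 -0.8  0.3] drot [ 0.0004 -0.0008  0.0026]
```

```bash

python3 -m inch '[{"delta_pos":[0,0,0],"delta_rot":[0,0,0],"grip":0.1},{"delta_pos":[0,0,0.0001],"delta_rot":[0,0,0.1],"grip":0.1},{"delta_pos":[0,0,0.0001],"delta_rot":[0,0,0.1],"grip":0.1},{"delta_pos":[0,0,0.0001],"delta_rot":[0,0,0.1],"grip":0.1},{"delta_pos":[0,0,0.0001],"delta_rot":[0,0,0.1],"grip":0.1},{"delta_pos":[0,0,0.0001],"delta_rot":[0,0,0.1],"grip":0.1},{"delta_pos":[0,0,0.0001],"delta_rot":[0,0,0.1],"grip":0.1}]' 60
python3 -c "
from h import *
go(508.7,-46.8,204,-.87)"
python3 -m inch '[{"delta_pos":[0,0,0.0001],"delta_rot":[0,0,0.1],"grip":0.1},{"delta_pos":[0,0,0.0001],"delta_rot":[0,0,0.1],"grip":0.1},{"delta_pos":[0,0,0.0001],"delta_rot":[0,0,0.1],"grip":0.1},{"delta_pos":[0,0,0.0001],"delta_rot":[0,0,0.1],"grip":0.1},{"delta_pos":[0,0,0.0001],"delta_rot":[0,0,0.1],"grip":0.1},{"delta_pos":[0,0,0.0001],"delta_rot":[0,0,0.1],"grip":0.1}]' 60
python3 -c "
from h import *
go(508.7,-46.8,204,-.87)"
```

```text
t: 13.2
tool_pos: [508.3, -47.9, 203.6]
orientation: [0.001, 0.741, -0.671, 0.0]
ft_force: [-0.9, 0.5, 5.5]
opening: 20.8
finger_force: 63.1
p [508.3 -47.9 203.6] yaw -1.4714 q6 -0.126 t 13.2 F [-0.9  0.5  5.5] M [0.13 0.37 0.09] open 20.8
dpos tool mm [-1.  -0.5 -0.4] drot [ 0.0011 -0.0008 -0.6014]
t: 13.8
tool_pos: [508.0, -47.8, 202.9]
orientation: [-0.001, -0.51, 0.86, -0.0]
ft_force: [-1.5, 1.8, 6.2]
opening: 21.1
finger_force: 63.1
p [508.  -47.8 202.9] yaw -2.0715 q6 -0.726 t 13.8 F [-1.5  1.8  6.2] M [0.27 0.49 0.1 ] open 21.1
dpos tool mm [-1.3 -0.2 -1.1] drot [ 1.5000e-03 -8.0000e-04 -1.2015e+00]
```

```bash

python3 -m inch '[{"delta_pos":[0,0,0.0001],"delta_rot":[0,0,0.1],"grip":0.1},{"delta_pos":[0,0,0.0001],"delta_rot":[0,0,0.1],"grip":0.1},{"delta_pos":[0,0,0.0001],"delta_rot":[0,0,0.1],"grip":0.1},{"delta_pos":[0,0,0.0001],"delta_rot":[0,0,0.1],"grip":0.1},{"delta_pos":[0,0,0.0001],"delta_rot":[0,0,0.1],"grip":0.1}]' 60 >/dev/null
python3 -c "
from h import *
go(508.7,-46.8,204,-.87)"
python3 -m inch '[{"delta_pos":[0,0,0],"delta_rot":[0,0,0.1],"grip":0.1},{"delta_pos":[0,0,0],"delta_rot":[0,0,0.1],"grip":0.1},{"delta_pos":[0,0,0],"delta_rot":[0,0,0.1],"grip":0.1},{"delta_pos":[0,0,0],"delta_rot":[0,0,0.1],"grip":0.1}]' 60 >/dev/null
python3 -c "
from h import *
go(508.7,-46.8,204,-.87)"
```

```text
p [507.8 -47.7 202.3] yaw -2.5717 q6 -1.226 t 14.3 F [-1.4  0.3  5.3] M [0.53 0.59 0.05] open 21.4
dpos tool mm [-1.2  0.3 -1.7] drot [ 1.8000e-03 -1.0000e-03 -1.7017e+00]
p [507.7 -47.5 201.8] yaw -2.9718 q6 -1.626 t 14.7 F [-0.8  1.6  4. ] M [0.59 0.33 0.03] open 20.8
dpos tool mm [-1.1  0.5 -2.2] drot [ 2.3000e-03 -1.1000e-03 -2.1018e+00]
```

```bash

python3 -m inch '[{"delta_pos":[0,0,0.0001],"delta_rot":[0,0,0.1],"grip":0.1},{"delta_pos":[0,0,0],"delta_rot":[0,0,0.1],"grip":0.1},{"delta_pos":[0,0,0.0001],"delta_rot":[0,0,0.1],"grip":0.1},{"delta_pos":[0,0,0],"delta_rot":[0,0,0.1],"grip":0.1}]' 60 >/dev/null
python3 -c "
from h import *
go(508.7,-46.8,204,-.87)"
python3 -m inch '[{"delta_pos":[0,0,0],"delta_rot":[0,0,0.1],"grip":0.1},{"delta_pos":[0,0,0],"delta_rot":[0,0,0.1],"grip":0.1},{"delta_pos":[0,0,0],"delta_rot":[0,0,0.1],"grip":0.1},{"delta_pos":[0,0,0],"delta_rot":[0,0,0.1],"grip":0.1}]' 60 >/dev/null
python3 -c "
from h import *
go(508.7,-46.8,204,-.87)"
```

```text
p [507.9 -47.8 201.7] yaw 2.9118 q6 -2.026 t 15.1 F [ 0.7 -0.2  4.2] M [0.1  0.17 0.1 ] open 20.8
dpos tool mm [-0.5  1.1 -2.3] drot [ 1.3000e-03 -2.1000e-03 -2.5014e+00]
p [508.1 -47.8 201.7] yaw 2.5118 q6 -2.426 t 15.5 F [-0.2  0.1  3.9] M [0.04 0.04 0.11] open 20.7
dpos tool mm [ 0.1  1.2 -2.3] drot [ 5.0000e-04 -2.3000e-03 -2.9014e+00]
```

```bash

python3 -m inch '[{"delta_pos":[0,0,0],"delta_rot":[0,0,0.1],"grip":0.1},{"delta_pos":[0,0,0],"delta_rot":[0,0,0.1],"grip":0.1},{"delta_pos":[0,0,0],"delta_rot":[0,0,0.1],"grip":0.1}]' 60 >/dev/null
python3 -c "
from h import *
go(508.7,-46.8,204,-.87)"
python3 -m inch '[{"delta_pos":[0,0,0],"delta_rot":[0,0,0.1],"grip":0.1},{"delta_pos":[0,0,0],"delta_rot":[0,0,0.1],"grip":0.1},{"delta_pos":[0,0,0],"delta_rot":[0,0,0],"grip":0.1}]' 60 >/dev/null
python3 -c "
from h import *
go(508.7,-46.8,204,-.87)"
```

```text
p [508.2 -47.8 201.7] yaw 2.2119 q6 -2.726 t 15.8 F [-0.4  0.4  3.9] M [ 0.11 -0.01  0.12] open 21.0
dpos tool mm [ 0.5  1.  -2.3] drot [1.0000e-04 2.1000e-03 3.0819e+00]
p [508.3 -47.8 201.7] yaw 2.0154 q6 -2.922 t 16.1 F [ 0.5 -0.6  4.5] M [ 0.03 -0.1  -0.06] open 20.3
dpos tool mm [ 0.7  0.8 -2.3] drot [2.0000e-04 1.6000e-03 2.8854e+00]
```

```bash

python3 -m inch '[{"delta_pos":[0,0,0],"delta_rot":[0,0,0],"grip":0.2},{"delta_pos":[0,0,0],"delta_rot":[0,0,0],"grip":0.3},{"delta_pos":[0,0,0],"delta_rot":[0,0,0],"grip":0.4},{"delta_pos":[0,0,0],"delta_rot":[0,0,0],"grip":0.5},{"delta_pos":[0,0,0],"delta_rot":[0,0,0],"grip":0.6},{"delta_pos":[0,0,-0.02],"delta_rot":[0,0,0],"grip":0.6},{"delta_pos":[0,0,-0.03],"delta_rot":[0,0,0],"grip":0.6},{"delta_pos":[0,0,0],"delta_rot":[0,0,-0.14],"grip":0.6},{"delta_pos":[0,0,0],"delta_rot":[0,0,-0.14],"grip":0.6},{"delta_pos":[0,0,0],"delta_rot":[0,0,-0.14],"grip":0.6},{"delta_pos":[0,0,0],"delta_rot":[0,0,-0.14],"grip":0.6},{"delta_pos":[0,0,0],"delta_rot":[0,0,-0.14],"grip":0.6}]' 30 >/dev/null
python3 -m inch '[{"delta_pos":[0,0,0],"delta_rot":[0,0,-0.14],"grip":0.6},{"delta_pos":[0,0,0],"delta_rot":[0,0,-0.14],"grip":0.6},{"delta_pos":[0,0,0],"delta_rot":[0,0,-0.14],"grip":0.6},{"delta_pos":[0,0,0],"delta_rot":[0,0,-0.14],"grip":0.6},{"delta_pos":[0,0,0],"delta_rot":[0,0,-0.14],"grip":0.6},{"delta_pos":[0,0,0],"delta_rot":[0,0,-0.14],"grip":0.6},{"delta_pos":[0,0,0],"delta_rot":[0,0,-0.14],"grip":0.6},{"delta_pos":[0,0,0],"delta_rot":[0,0,-0.14],"grip":0.6},{"delta_pos":[0,0,0],"delta_rot":[0,0,-0.14],"grip":0.6},{"delta_pos":[0,0,0],"delta_rot":[0,0,-0.14],"grip":0.6},{"delta_pos":[0,0,0],"delta_rot":[0,0,-0.14],"grip":0.6},{"delta_pos":[0,0,0],"delta_rot":[0,0,-0.14],"grip":0.6}]' >/dev/null
python3 -c "
from h import *
go(508.4,-47.8,202,2.0154-np.pi)"
```

```text
p [507.9 -47.8 251.2] yaw -1.8819 q6 -0.536 t 18.5 F [-0.7  0.8 -0.1] M [-0.07 -0.01  0.01] open 51.2
dpos tool mm [-0.2 -0.6 49.2] drot [ 2.400e-03 -6.000e-04 -7.557e-01]
```

```bash

python3 -m inch '[{"delta_pos":[0,0,0],"delta_rot":[0,0,-0.14],"grip":0.6},{"delta_pos":[0,0,0],"delta_rot":[0,0,-0.14],"grip":0.6},{"delta_pos":[0,0,0],"delta_rot":[0,0,-0.14],"grip":0.6},{"delta_pos":[0,0,0],"delta_rot":[0,0,-0.14],"grip":0.6},{"delta_pos":[0,0,0],"delta_rot":[0,0,-0.14],"grip":0.6},{"delta_pos":[0,0,0],"delta_rot":[0,0,-0.056],"grip":0.6},{"delta_pos":[0,0,0],"delta_rot":[0,0,0],"grip":0.6}]' 30 >/dev/null
python3 - <<'E'
from h import *
go(508.4,-47.8,202,2.0154-np.pi)
a=snap('wrist','w5.png')
A=cv2.imread('pics/w5.png');w=-1.1262;d=np.array([np.cos(w),np.sin(w)]);n=np.array([-d[1],d[0]])
for i,j in((40,11),(40,-11),(-40,-11),(-40,11)):
    q=proj(a,[*(np.array([508.4,-47.8])+i*d+j*n),224]);cv2.circle(A,tuple(int(round(x)) for x in q),3,(0,0,255),1)
cv2.imwrite('pics/c5.png',A)
E
```

```text
p [507.9 -47.7 251.3] yaw -1.1318 q6 0.214 t 19.2 F [-0.   0.5 -0.7] M [ 0.01 -0.04  0.03] open 51.3
dpos tool mm [ 0.3 -0.6 49.2] drot [ 0.0023  0.0003 -0.0056]
```

View pics/c5.png

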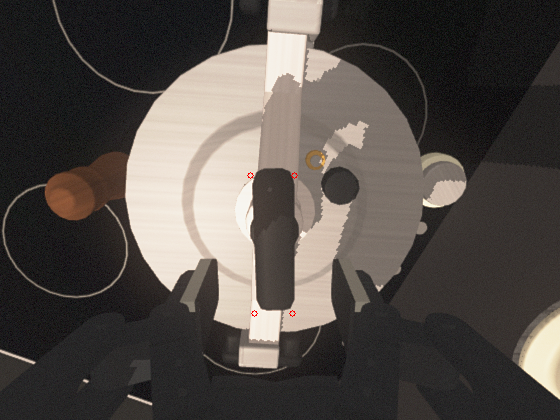

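The handle spans (254–297, 168–310) between the fingers, and the bar is still in both ears. I'll grip it again.

```bash

python3 -m inch '[{"delta_pos":[0.0003,0,0.02],"delta_rot":[0,0,-0.005],"grip":0.6},{"delta_pos":[0,0,0.02],"delta_rot":[0,0,0],"grip":0.6},{"delta_pos":[0,0,0.009],"delta_rot":[0,0,0],"grip":0.5},{"delta_pos":[0,0,0],"delta_rot":[0,0,0],"grip":0.4},{"delta_pos":[0,0,0],"delta_rot":[0,0,0],"grip":0.33},{"delta_pos":[0,0,0],"delta_rot":[0,0,0],"grip":0.28},{"delta_pos":[0,0,0],"delta_rot":[0,0,0],"grip":0.22},{"delta_pos":[0,0,0],"delta_rot":[0,0,0],"grip":0.15},{"delta_pos":[0,0,0],"delta_rot":[0,0,0],"grip":0.1},{"delta_pos":[0,0,0],"delta_rot":[0,0,0],"grip":0.1}]' 30
python3 -m inch '[{"delta_pos":[0,0,0],"delta_rot":[0,0,0],"grip":0.1},{"delta_pos":[0,0,0],"delta_rot":[0,0,0.1],"grip":0.1},{"delta_pos":[0,0,0],"delta_rot":[0,0,0.1],"grip":0.1}]' 60 >/dev/null
python3 -c "
from h import *
go(508.7,-46.8,204,-.87)"
```

```text
t: 20.25
tool_pos: [508.7, -48.1, 203.6]
orientation: [0.0, 0.846, -0.534, 0.0]
ft_force: [-1.6, -0.4, 5.8]
opening: 21.5
finger_force: 31.3
p [508.8 -48.1 203.7] yaw -1.3299 q6 0.016 t 20.55 F [-0.5  0.5  5. ] M [0.03 0.2  0.11] open 21.1
dpos tool mm [-1.3 -0.2 -0.3] drot [-1.000e-04 -1.300e-03 -4.599e-01]
```

```bash

cat > m.py <<'E'
from h import *
p,R,s=pose();print('yaw',np.arctan2(*R.as_matrix()[[1,0],0]).round(3),'z',p[2].round(1),'t',s['t'],'F',s['ft_force'].round(1),'M',s['ft_torque'].round(2),'o',round(s['opening'],1))
E
python3 -m inch '[{"delta_pos":[0,0,0],"delta_rot":[0,0,0.1],"grip":0.1},{"delta_pos":[0,0,0],"delta_rot":[0,0,0.1],"grip":0.1}]' 60 >/dev/null; python3 m.py
python3 -m inch '[{"delta_pos":[0,0,0],"delta_rot":[0,0,0.1],"grip":0.1},{"delta_pos":[0,0,0],"delta_rot":[0,0,0.1],"grip":0.1}]' 60 >/dev/null; python3 m.py
python3 -m inch '[{"delta_pos":[0,0,0],"delta_rot":[0,0,0.1],"grip":0.1},{"delta_pos":[0,0,0],"delta_rot":[0,0,0.1],"grip":0.1}]' 60 >/dev/null; python3 m.py
```

```text
yaw -1.53 z 203.7 t 20.75 F [-0.4 -0.1  5.4] M [-0.08  0.2   0.16] o 20.9
yaw -1.73 z 203.6 t 20.95 F [-0.3  0.1  5.3] M [-0.09  0.14  0.16] o 21.0
yaw -1.93 z 203.6 t 21.15 F [-0.2  0.   5.1] M [-0.15  0.12  0.28] o 20.6
```

```bash

python3 -m inch '[{"delta_pos":[0,0,0],"delta_rot":[0,0,0.05],"grip":0.1},{"delta_pos":[0,0,0],"delta_rot":[0,0,0.05],"grip":0.1}]' 60 >/dev/null; python3 m.py
python3 -m inch '[{"delta_pos":[0,0,0],"delta_rot":[0,0,0.05],"grip":0.1},{"delta_pos":[0,0,0],"delta_rot":[0,0,0.05],"grip":0.1}]' 60 >/dev/null; python3 m.py
```

```text
yaw -2.027 z 203.6 t 21.35 F [-0.2  0.6  5.5] M [-0.1   0.13  0.32] o 20.7
yaw -2.127 z 203.6 t 21.55 F [-0.9 -0.3  4.8] M [-0.17  0.12  0.3 ] o 21.2
```

```bash

python3 -m inch '[{"delta_pos":[0,0,0],"delta_rot":[0,0,0.05],"grip":0.1},{"delta_pos":[0,0,0],"delta_rot":[0,0,0.05],"grip":0.1}]' 60 >/dev/null; python3 m.py
python3 -m inch '[{"delta_pos":[0,0,0],"delta_rot":[0,0,0.04],"grip":0.1},{"delta_pos":[0,0,0],"delta_rot":[0,0,0.04],"grip":0.1}]' 60 >/dev/null; python3 m.py
```

```text
yaw -2.227 z 203.5 t 21.75 F [-0.5  0.2  5. ] M [-0.17  0.13  0.34] o 21.0
yaw -2.306 z 203.6 t 21.95 F [-0.4  0.3  5. ] M [-0.2   0.15  0.36] o 20.7
```

```bash

python3 -m inch '[{"delta_pos":[0,0,0],"delta_rot":[0,0,0.04],"grip":0.1},{"delta_pos":[0,0,0],"delta_rot":[0,0,0.04],"grip":0.1}]' 60 >/dev/null; python3 m.py
python3 -m inch '[{"delta_pos":[0,0,0],"delta_rot":[0,0,0.04],"grip":0.1},{"delta_pos":[0,0,0],"delta_rot":[0,0,0.04],"grip":0.1}]' 60 >/dev/null; python3 m.py
```

```text
yaw -2.386 z 203.6 t 22.15 F [-0.5  0.1  4.7] M [-0.22  0.09  0.39] o 21.2
yaw -2.466 z 203.5 t 22.35 F [-0.2 -0.7  4.4] M [-0.27  0.12  0.42] o 20.9
```

```bash

python3 -m inch '[{"delta_pos":[0,0,0],"delta_rot":[0,0,0.04],"grip":0.1},{"delta_pos":[0,0,0],"delta_rot":[0,0,0.04],"grip":0.1}]' 60 >/dev/null; python3 m.py
python3 -m inch '[{"delta_pos":[0,0,0],"delta_rot":[0,0,0.04],"grip":0.1},{"delta_pos":[0,0,0],"delta_rot":[0,0,0.04],"grip":0.1}]' 60 >/dev/null; python3 m.py
```

```text
yaw -2.546 z 203.5 t 22.55 F [-1.2 -0.4  4.6] M [-0.25  0.06  0.46] o 20.8
yaw -2.626 z 203.5 t 22.75 F [-0.5 -0.4  4.2] M [-0.33  0.09  0.52] o 21.0
```

```bash

python3 -m inch '[{"delta_pos":[0,0,0],"delta_rot":[0,0,0.04],"grip":0.1},{"delta_pos":[0,0,0],"delta_rot":[0,0,0.04],"grip":0.1}]' 60 >/dev/null; python3 m.py
python3 -m inch '[{"delta_pos":[0,0,0],"delta_rot":[0,0,0.02],"grip":0.1},{"delta_pos":[0,0,0],"delta_rot":[0,0,0.01],"grip":0.1}]' 60 >/dev/null; python3 m.py
python3 -m inch '[{"delta_pos":[0,0,0],"delta_rot":[0,0,0],"grip":0.1},{"delta_pos":[0,0,0],"delta_rot":[0,0,0],"grip":0.1},{"delta_pos":[0,0,0],"delta_rot":[0,0,0],"grip":0.1}]' 60 >/dev/null; python3 m.py
```

```text
yaw -2.706 z 203.5 t 22.95 F [ 0.  -0.8  4.3] M [-0.25  0.11  0.47] o 21.0
yaw -2.735 z 203.5 t 23.15 F [-0.2 -0.7  5.7] M [-0.34  0.07  0.47] o 20.9
yaw -2.735 z 203.5 t 23.45 F [-0.4 -1.   5.9] M [-0.35  0.04  0.41] o 21.1
```

```bash

python3 -m inch '[{"delta_pos":[0,0,0],"delta_rot":[0,0,0],"grip":0.1},{"delta_pos":[0,0,0],"delta_rot":[0,0,0],"grip":0.1}]' 60 >/dev/null; python3 m.py
python3 -m inch '[{"delta_pos":[0,0,0],"delta_rot":[0,0,0.03],"grip":0.1},{"delta_pos":[0,0,0],"delta_rot":[0,0,0.03],"grip":0.1}]' 60 >/dev/null; python3 m.py
python3 -m inch '[{"delta_pos":[0,0,0],"delta_rot":[0,0,0],"grip":0.1},{"delta_pos":[0,0,0],"delta_rot":[0,0,0],"grip":0.1},{"delta_pos":[0,0,0],"delta_rot":[0,0,0],"grip":0.1},{"delta_pos":[0,0,0],"delta_rot":[0,0,0],"grip":0.1}]' 60 >/dev/null; python3 m.py
```

```text
yaw -2.735 z 203.5 t 23.65 F [-1.3 -0.8  5.5] M [-0.37  0.07  0.43] o 20.9
yaw -2.796 z 203.5 t 23.85 F [-0.  -0.8  5.2] M [-0.4   0.09  0.51] o 20.6
yaw -2.795 z 203.5 t 24.25 F [-0.  -1.5  5.5] M [-0.37  0.03  0.35] o 20.9
```

```bash

python3 -m inch '[{"delta_pos":[0,0,0],"delta_rot":[0,0,0.03],"grip":0.1},{"delta_pos":[0,0,0],"delta_rot":[0,0,0.03],"grip":0.1}]' 60 >/dev/null; python3 m.py
python3 -m inch '[{"delta_pos":[0,0,0],"delta_rot":[0,0,0.03],"grip":0.1}]' 60 >/dev/null; python3 m.py
python3 -m inch '[{"delta_pos":[0,0,0],"delta_rot":[0,0,0],"grip":0.1},{"delta_pos":[0,0,0],"delta_rot":[0,0,0],"grip":0.1},{"delta_pos":[0,0,0],"delta_rot":[0,0,0],"grip":0.1}]' 60 >/dev/null; python3 m.py
```

```text
yaw -2.856 z 203.5 t 24.45 F [-0.6 -1.5  4.6] M [-0.38  0.09  0.58] o 20.9
yaw -2.886 z 203.5 t 24.55 F [ 1.2 -0.8  5.1] M [-0.38  0.1   0.59] o 21.1
yaw -2.885 z 203.5 t 24.85 F [-1.1 -1.7  5.7] M [-0.41  0.01  0.38] o 21.1
```

Turning torque is 0.59 N·m, 0.38 at rest, so it's snug. I'll release and lift clear.

```bash

python3 -m inch '[{"delta_pos":[0,0,0],"delta_rot":[0,0,0],"grip":0.25},{"delta_pos":[0,0,0],"delta_rot":[0,0,0],"grip":0.35},{"delta_pos":[0,0,0],"delta_rot":[0,0,0],"grip":0.5},{"delta_pos":[0,0,0],"delta_rot":[0,0,0],"grip":0.6},{"delta_pos":[0,0,-0.02],"delta_rot":[0,0,0],"grip":0.6},{"delta_pos":[0,0,-0.03],"delta_rot":[0,0,0],"grip":0.6},{"delta_pos":[0,0,-0.04],"delta_rot":[0,0,0],"grip":0.6},{"delta_pos":[0,0,-0.03],"delta_rot":[0,0,0],"grip":0.6},{"delta_pos":[0,0,0],"delta_rot":[0,0,0],"grip":0.6},{"delta_pos":[0,0,0],"delta_rot":[0,0,0],"grip":0.6}]'
python3 - <<'E'
from h import *
a=snap('wrist','w6.png');b=snap('scene','s6.png')
A=cv2.imread('pics/w6.png');B=cv2.imread('pics/s6.png')[190:290,205:325]
cv2.imwrite('pics/c6.png',np.hstack([A[:,90:470],cv2.resize(B,(420,420),interpolation=cv2.INTER_CUBIC)]))
E
```

```text
t: 25.85
tool_pos: [508.1, -47.7, 322.3]
orientation: [-0.001, -0.127, 0.992, 0.0]
ft_force: [-0.5, 0.5, 0.0]
opening: 51.2
finger_force: 0.0
```

View pics/c6.png

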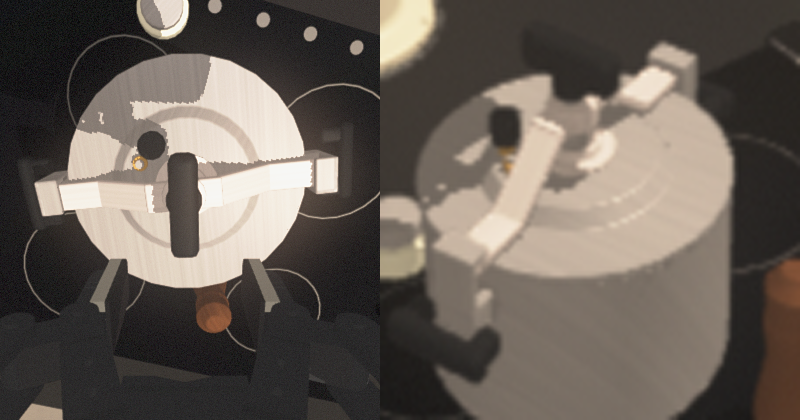

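Both bar ends are under the ears at (47,196) and (325,173). The lid is centred, the mill and timer haven't moved, and the gripper is clear.

```bash
python3 -c "
from workcell import *
print(sign_off())"
```

```text
the job is handed in; nothing more can be done
None
```

The pressure cooker is closed and handed in at about 26 s: the bar is home under both ears, the T-handle is snug at about 0.59 N·m while turning (0.38 at rest), and the gripper is clear with nothing else seen to have moved.

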